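# Empty the catch tray, flip the kickstand down and hold the guard frame upright

## Task

Put both finished sample boxes from the catch tray into the blue tote, so that the tray floor is free under the kickstand. Then flip the orange kickstand of the leaning amber guard frame down over centre until it snaps to its lower stop, and after that swing the frame upright and finish while holding it upright with the fingers, so that I can tighten the hub: do not let go, it tips over by itself. Leave the wash bottle, the tip box and the reagent jar where they stand.

Things in the scene. Friction and masses are not known exactly. Their poses are not given: they have to be found in the camera images.
- outfeed: White base plate fixed to the bench, 290 (x) x 310 (y, from -140 to 170) x 6 mm; origin on the bench. On it, in its own axes: the catch tray, floor 6 mm above the bench, inside x -140..140, y -135..45 mm, walls 5 mm thick, top at 26 mm; a 55 mm high housing beyond the tray at x 145..205; hub brackets at x +-113, y 80, 54 mm high; dark rest posts at x +-90, y 146, 134 mm high.
- hub (a point): Centre of the guard frame's hinge axis, fixed on the outfeed at its x 0, y 80 mm, 35 mm above the bench. The hinge axis runs along the outfeed's x axis.
- guard (a joint): Lean of the guard frame, rad: 0 is upright, positive leans to the outfeed's +y side. Starts at its stop, 0.45, at the posts. Swings freely; if let go when upright it falls back to +y (about 0.8 N at the top rail holds it). With the kickstand down and the tray empty it can go over to about -0.26, where the kickstand's foot meets the tray floor.
- guard_top (a point): Middle of the top edge of the guard frame, 200 mm from the hinge axis; axes as the frame's. The top rail is 16 mm thick (8 mm either side of this point), 200 mm long and 22 mm high; below it is an amber panel 4 mm thick at mid thickness. The rail can be pinched across its thickness from above, along the frame's plane.
- kickstand (a joint): Angle of the kickstand, rad: 0 is stowed (leg out on the frame's -y side, tilted 20 deg towards the frame's top from square to the frame), grows as the leg is pushed down, 1.134 is fully down at its stop. An over-centre spring drives it to the nearer stop; centre is near 0.5, past 0.6 it snaps down by itself. A few newtons (under 5 N) at 70 mm from the pivot flip it. Its stops turn with the frame.
- kickstand_pivot (a point): Pivot of the kickstand at mid width of the frame, 100 mm from the hinge axis along the frame and 22 mm out on its -y side. The pivot axis is the frame's x axis.
- kickstand_foot (a point): Centre of the black rubber foot at the free end of the orange kickstand, 130 mm from the pivot. The foot is a roller 16 mm in diameter and 44 mm long (x); the leg is a flat bar 18 mm wide (x) and 8 mm thick. While the frame leans at its stop the stowed leg rises 46 deg above level towards the outfeed's -y side, over the tray.
- box_purple: Finished sealed sample box, white with a purple lid band, 34 (x) x 62 (y) x 30 (z) mm, 40 to 85 g. Origin at the centre of its underside. Lies flat in the catch tray at the start.
- box_green: Finished sealed sample box, white with a green lid band, 34 (x) x 62 (y) x 30 (z) mm, 40 to 85 g. Origin at the centre of its underside. Lies flat in the catch tray at the start.
- tote: Blue open tote fixed to the bench, 240 (x) x 170 (y) x 70 mm high, walls 4 mm, floor about 4 mm. Origin at the centre of its underside.
- wash_bottle: White bottle with red cap, 60 mm in diameter, 150 mm high, origin at the centre of its underside. Leave alone.
- tip_box: Dark pipette tip box with pale lid, 85 (x) x 120 (y) x 69 mm high, origin at the centre of its underside. Leave alone.
- reagent_jar: Amber jar with blue cap, 52 mm in diameter, 80 mm high, origin at the centre of its underside. Leave alone.
- guard_frame: The amber guard frame, 200 (x) x 16 (y) x 200 mm, 0.7 to 1.0 kg, centre of mass about 100 mm above the hinge and 17 mm to its +y side. Origin on the hinge axis at mid width; x along the hinge, z up along the frame, y square to it. A white lamp housing juts from the +y face: x -55..55, z 60..90 mm, out to y 48 mm.
Not all that is in view belongs to the job. Leave any brown or red look-alike of the box_green alone.

How it is judged:
On the way, in this order (a step that is already met when the one before it is completed fails the run):
1. both sample boxes lie in the tote, let go (x of box_purple in the frame of tote between -0.116 and 0.116 m and y of box_purple in the frame of tote between -0.081 and 0.081 m and z of each of box_purple, box_green in the frame of tote below 0.066 m and linear speed of each of box_purple, box_green below 0.05 m/s and x of box_green in the frame of tote between -0.116 and 0.116 m and y of box_green in the frame of tote between -0.081 and 0.081 m and contact force between the fingers and box_purple below 0.1 N and contact force between the fingers and box_green below 0.1 N), for 0.2 s.
2. the kickstand is down at its stop (value of joint kickstand above 1 rad), for 0.2 s.
3. the frame is swung upright (value of joint guard between -0.1 and 0.1 rad), for 0.2 s.
At the end, for the whole second after the job is handed in: Both boxes lie inside the tote, the kickstand is down at its stop (above 1.0 rad), the frame stands still within 0.1 rad (6 degrees) of upright, where the kickstand's foot hangs clear of the tray, and the fingers are holding it (more than 0.1 N on the frame) (all of step 3 and x of box_purple in the frame of tote between -0.116 and 0.116 m and y of box_purple in the frame of tote between -0.081 and 0.081 m and z of each of box_purple, box_green in the frame of tote below 0.066 m and linear speed of each of box_purple, box_green below 0.05 m/s and x of box_green in the frame of tote between -0.116 and 0.116 m and y of box_green in the frame of tote between -0.081 and 0.081 m and value of joint kickstand above 1 rad and velocity of joint guard between -0.1 and 0.1 rad/s and contact force between the fingers and guard_frame above 0.1 N); the arm keeps its last pose, push and grip.
It fails at once if a bystander (wash bottle, tip box, reagent jar) is moved by more than 30 mm or tipped (distance of any of wash_bottle, tip_box, reagent_jar from where it was at the start of the episode above 0.03 m or angle between any of wash_bottle, tip_box, reagent_jar's own z axis and vertical above 0.5 rad).
It also fails if it takes over 72 s, if anything falls off the work surface, if the arm or the gripper's body presses on something with over 40 N, if the wrist force passes 120 N, or if a joint passes its speed limit or range.

## Robot

A 6-joint arm with a two-finger parallel gripper is mounted at the origin on the work surface. World frame = base frame: x ahead of the robot, y to its left, z up, the work surface at z = 0. Lengths are in m, angles in rad, forces in N, time in s.
With the tool pointing down it reaches from about 0.425 to 0.95 m from the base axis. Payload 14.7 kg.
Tool frame: the origin (TCP) lies at the very end of the fingers, on their centre line; the grasp point (between the pads) lies 19 mm behind it; y points along the fingers, x is the direction in which the jaws open and shut, and the axes are right-handed (so a half turn about y gives the same grasp; the last joint's range is limited). The gripper opens to 85 mm and grips with 20 to 120 N. Pads are 22 mm wide; open, the fingers measure 114 mm over their backs; the gripper's body (76 mm by 85 mm) begins 54 mm behind the grasp point. The pads swing forward as they close: fully open they stand 13 mm farther back than shut.
Start: joints at [1.297, 0.48, 1.596, -0, 1.065, -0.047], TCP at [0.146, 0.633, 0.231] pointing down, gripper open.
Joint ranges: [-2.75, 2.75], [-0.82, 2.05], [0.23, 2.67], [-1.56, 4.7], [0.09, 2.69], [-2.92, 2.92]. Speed limits (rad/s): [1.89, 1.89, 2.39, 3.01, 3.01, 3.01].

## Interface

Orientations are given as a unit quaternion [x, y, z, w].
In Python, from station import robot, vision, models gives the robot as it stands.
- The arm moves only by the tool apply_moves, never from a script. Its argument "rows" is a list of rows, each a list of 3 entries, a list of its own where there are three numbers: the shift along the world's x, y, z in units of 25 mm (1.0 is 25 mm), then the turn, a rotation vector about the world's x, y, z in units of 5 degrees (1.0 is 5 degrees), then the opening, from 0 (shut) to 1 (fully open). A call has 1 to 10 rows; each row is the pose to reach, as a shift and turn from the pose commanded when the call began; what a row does not reach only later rows make up. A row lasts 1/10 s, in which the tool goes at most 50 mm and 8.59 degrees, less where a joint would pass 70% of its speed; a pose out of reach is approached as far as the arm can. A call with a gripper value outside its range is refused whole. The fingers move at their own pace and stop on an object; the grip force is fixed at half the most. Time passes only in rows, so rows that repeat a pose let the fingers close. It gives the time, the measured TCP pose, the force and the opening at its end, in the units of the state.
- robot.observe(): the state, without advancing time (a new reading comes with each control period).
- vision.camera(name): name is "scene" or "top"; returns the picture (480x640x3 uint8, red, green, blue); there is no depth.
- vision.get_calibration(name): a dict with "intrinsics" (3x3 intrinsics, pixels), "k1" (the pictures are not rectified: a ray, as slopes to the right and down, at radius r is drawn at 1 + k1 r^2 times it, then the intrinsics apply), "eye" and "rotation" of the camera in the world. Camera axes: x right, y down, z forward; pixel columns grow to the right and rows downward; lengths in m; the calibration is good to about 2 mm. A picture is of the moment at which its call begins. get_calibration takes no time and is no camera call.
- robot.close_job(): hands the job in, once; it reports no verdict.
Trained networks look in the newest picture that a camera, given by its name, has taken for a name from the list of things; names that differ only in an ending like _2 or _b are one class to them, and where a whole thing is asked for, a point or a joint stands for the part that bears it (a point fixed in the world has none). Each returns a list of dicts, best first, with "score" (0 to 1); they miss things now and then, are a little off and sometimes report something else, mostly with a low value. They report only what shows in the picture. A call takes as long as a camera call. They do not tell look-alikes from the thing itself.
- models.recognise(target, camera): "bbox" ([centre column, centre row, width, height] in pixels, round what is visible of it).
- models.cut_out(target, camera): "pixels" (480x640 bool, what is visible of it) and "bbox" ([centre column, centre row, width, height] in pixels, round what is visible of it).
The state is a dict: "t": time; "qpos": joint angles; "qd": joint speeds; "tau": joint torques, N m; "ee_pos": TCP position; "tool_rot": TCP orientation; "contact_force": force on the tool from outside, world axes, zero at the start; "torque": the same for the moment, N m; "width": finger opening in m.
Only numpy, scipy, OpenCV 4.12 (cv2) and the standard library are available. Lean on these libraries where they do the work, as an engineer would, in place of code of your own. Each camera call takes 0.05 s, during which the arm holds its last target.

## Working session

There is one attempt and no reset: what is moved stays moved. The work goes in short steps, Python scripts to look and compute and a tool call to move; the robot and the scene stay as the last step left them, time stands still between calls to the robot, and variables do not carry over. Pictures are saved under pics/ and viewed, and the job is handed in when it is done.

Besides the shell and the picture viewer there is one more tool, called after "Emit:" by a JSON object that holds its "op" and its "data", one argument or row to a line. apply_moves: Moves the arm, as the interface text tells. Its arguments: {"type":"object","properties":{"rows":{"type":"array"}},"required":["rows"]}

```bash
ls; mkdir -p pics; python3 - <<'E'
from station import robot, vision, models
import cv2, json
s=robot.observe(); print(s)
for c in ("scene","top"):
    im=vision.camera(c); cv2.imwrite(f"pics/{c}0.png",im[:,:,::-1])
    print(c,vision.get_calibration(c))
E
```

```text
pics
{'t': 0.0, 'qpos': array([ 1.29742162e+00,  4.80839949e-01,  1.59685724e+00,  2.48762577e-05,
        1.06510398e+00, -4.65921241e-02]), 'qd': array([-0.00032739, -0.00103629,  0.00104548, -0.00029496, -0.00136003,
        0.00195301]), 'tau': array([ 1.87409685e-03, -9.50670075e+01, -4.30159986e+01, -1.78326941e-04,
        1.30429512e-02,  3.44549665e-05]), 'ee_pos': array([0.14600547, 0.63297353, 0.23067333]), 'tool_rot': array([ 0.55360974,  0.43986049, -0.4405623 , -0.55312192]), 'contact_force': array([ 0.55672406,  0.89675663, -0.21783285]), 'torque': array([-0.05139644,  0.01457313,  0.03099074]), 'width': 0.08565870543266779}
scene {'intrinsics': array([[511.6250878 ,   0.        , 316.94465124],
       [  0.        , 511.6250878 , 243.18762426],
       [  0.        ,   0.        ,   1.        ]]), 'k1': 0.010765934806879185, 'eye': array([1.29006969, 0.20022941, 0.9321015 ]), 'rotation': array([ 0.58341078,  0.7285085 , -0.2826215 , -0.22143242])}
top {'intrinsics': array([[584.78097012,   0.        , 321.04911093],
       [  0.        , 584.78097012, 237.21006051],
       [  0.        ,   0.        ,   1.        ]]), 'k1': -0.11444452750494834, 'eye': array([0.29874332, 0.01066736, 1.52570924]), 'rotation': array([ 0.73846393, -0.66451299,  0.07797474, -0.08374634])}
```

View pics/scene0.png

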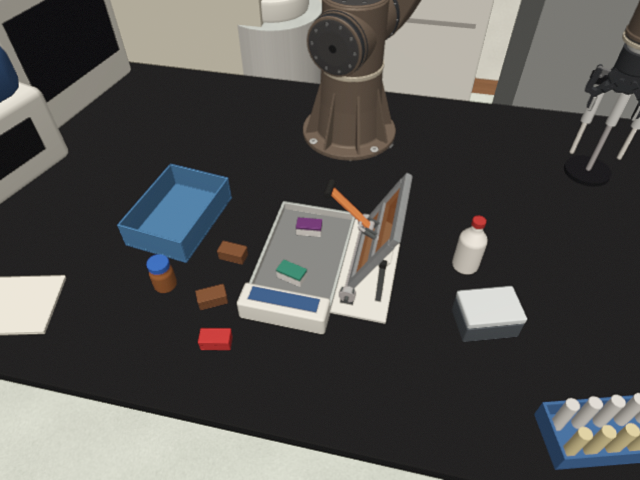

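View pics/top0.png

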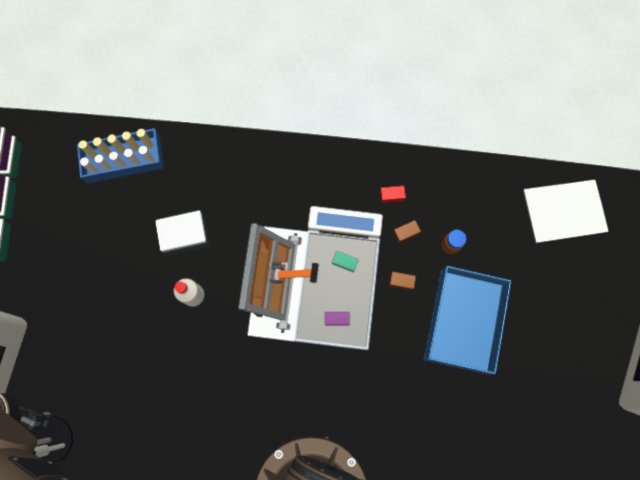

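The scene picture shows the purple box at (309,226) and the green one at (292,271) in the tray. In the top picture they are at (337,318) and (345,261), with the tote at (468,320). Two brown look-alikes at (408,230) and (403,281) and a red one at (393,193) lie outside the tray, so I leave those alone.

```bash
cat > h.py <<'E'
import numpy as np, cv2
from scipy.spatial.transform import Rotation as R
from station import robot, vision, models
def cal(c):
    k=vision.get_calibration(c); return k
def proj(c,P):
    k=cal(c); P=np.atleast_2d(P).astype(float)
    p=R.from_quat(k['rotation']).inv().apply(P-k['eye'])
    K=k['intrinsics']
    uv,_=cv2.projectPoints(p,np.zeros(3),np.zeros(3),K,np.array([k['k1'],0,0,0,0.]))
    return uv[:,0]
def ray(c,uv):
    k=cal(c); K=k['intrinsics']
    uv=np.atleast_2d(uv).astype(float)
    n=cv2.undistortPoints(uv[:,None],K,np.array([k['k1'],0,0,0,0.]))[:,0]
    d=R.from_quat(k['rotation']).apply(np.c_[n,np.ones(len(n))])
    return k['eye'],d
def onz(c,uv,z):
    e,d=ray(c,uv); return e+d*((z-e[2])/d[:,2])[:,None]
E
python3 - <<'E'
from h import *
print(R.from_quat(cal('top')['rotation']).as_matrix().round(2))
im=vision.camera('top'); im2=vision.camera('scene')
np.savez('cut0.npz',top=im,scene=im2)
D={}
for n,z in dict(box_purple=.036,box_green=.036,tote=.07,outfeed=.006,wash_bottle=.15,tip_box=.069,reagent_jar=.08,kickstand=.15,guard_frame=.15).items():
    for r in models.cut_out(n,'top')[:3]:
        m=r['pixels'].astype(np.uint8)
        c=max(cv2.findContours(m,cv2.RETR_EXTERNAL,cv2.CHAIN_APPROX_NONE)[0],key=len)[:,0].astype(float)
        P=onz('top',c,z)[:,:2]
        rc=cv2.minAreaRect((P*1000).astype(np.float32))
        print(n,round(r['score'],2),np.round(r['bbox']),'rect c',np.round(rc[0],1),'s',np.round(rc[1],1),'a',round(rc[2],1))
        D.setdefault(n,m)
np.savez('masks0.npz',**D)
s=3
b=cv2.resize(im[200:360,230:390],None,fx=5,fy=3.75*4/3,interpolation=cv2.INTER_CUBIC)
cv2.imwrite('pics/topcrop.png',cv2.resize(im[200:360,230:400],(800,600*1)[:2],interpolation=cv2.INTER_CUBIC)[:,:,::-1])
cv2.imwrite('pics/scenecrop.png',cv2.resize(im2[165:345,220:440],(733,600),interpolation=cv2.INTER_CUBIC)[:,:,::-1])
E
```

```text
[[ 0.1  -0.97  0.23]
 [-0.99 -0.1   0.02]
 [ 0.   -0.23 -0.97]]
box_purple 0.81 [337. 318.  19.  14.] rect c [438.7 -21.2] s [33. 56.] a 6.0
box_purple 0.15 [468. 321.  87. 108.] rect c [ 471.1 -355.1] s [188.1 256.5] a 82.4
box_green 0.93 [345. 262.  32.  20.] rect c [587.5 -26.7] s [61.7 38.7] a 74.3
box_green 0.87 [407. 231.  32.  21.] rect c [ 684.6 -179.8] s [35.7 65.9] a 32.7
box_green 0.79 [392. 194.  22.  17.] rect c [ 782.5 -134.7] s [37.8 63.8] a 14.0
tote 0.88 [470. 322.  88. 107.] rect c [ 467. -347.] s [183.6 246.9] a 82.6
outfeed 0.88 [311. 278. 144. 143.] rect c [554.6  62.7] s [348.2 365.8] a 89.2
wash_bottle 0.85 [191. 291.  26.  29.] rect c [454.3 337.4] s [73.4 56. ] a 70.4
tip_box 0.97 [184. 233.  54.  46.] rect c [611.5 398.1] s [104.1 128.7] a 19.4
reagent_jar 0.63 [455. 243.  30.  23.] rect c [ 660.3 -297.5] s [46.7 69.9] a 49.7
kickstand 0.6 [298. 274.  41.  16.] rect c [528.   87.1] s [ 48.3 104.9] a 6.1
guard_frame 0.86 [279. 274.  81.  96.] rect c [517.9 134.5] s [187.6 202.9] a 79.6
```

View pics/topcrop.png

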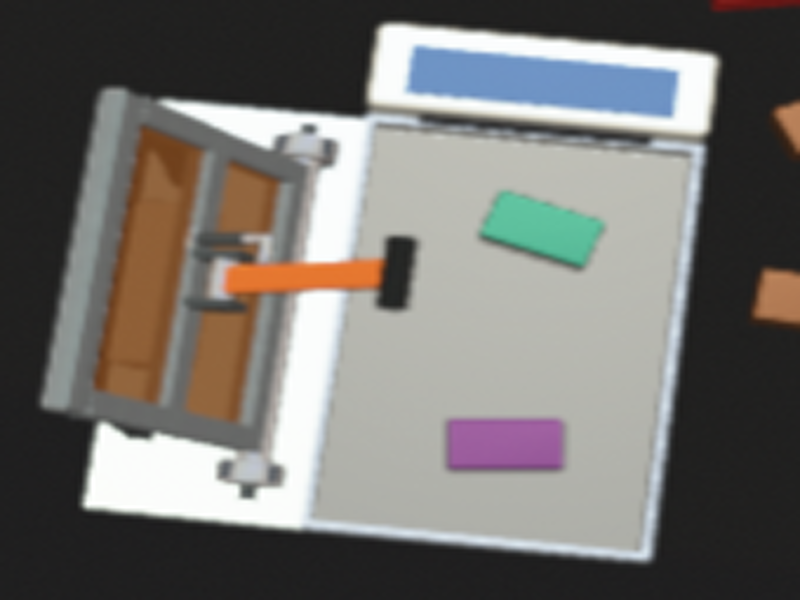

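View pics/scenecrop.png

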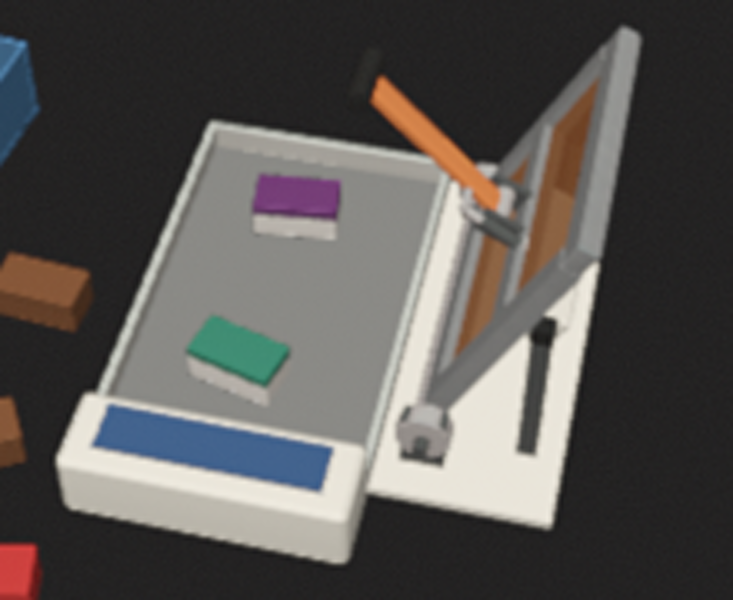

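```bash
cat > fit.py <<'E'
from h import *
from scipy.optimize import least_squares
d=np.load('cut0.npz')
T=lambda x,y:(230+x/4.706-.4,200+y/3.75-.4)
S=lambda x,y:(220+x/3.332-.35,165+y/3.333-.35)
obs=[('top',(-.145,.170,.006),T(83,508)),('top',(-.145,-.140,.026),T(650,560)),('top',(.145,-.140,.026),T(705,147)),
('top',(-.145,.05,.026),T(306,527)),('scene',(.145,.170,.006),S(552,525)),('scene',(-.145,-.140,.026),S(212,122)),('top',(.145,.170,.006),T(160,100)),]
ct,st=np.cos(.45),np.sin(.45)
def fr(x,y,z): return (x,.08+z*st+y*ct,.035+z*ct-y*st)
obs2=[('scene',fr(.1,-.008,.2),S(583,255)),('scene',fr(-.1,-.008,.2),S(620,28)),('top',fr(.1,.008,.2),T(103,90)),('top',fr(-.1,.008,.2),T(45,405))]
def W(p,X):
    c,s=np.cos(p[2]),np.sin(p[2]); X=np.array(X); return np.array([p[0]+c*X[0]-s*X[1],p[1]+s*X[0]+c*X[1],X[2]])
def res(p,o): return np.concatenate([proj(c,W(p,X))[0]-uv for c,X,uv in o])
if __name__=='__main__':
    r=least_squares(res,[.52,0,0.1],args=(obs,),loss='soft_l1'); print(r.x,np.round(res(r.x,obs).reshape(-1,2),1).tolist()); print(np.round(res(r.x,obs2).reshape(-1,2),1).tolist())
    r=least_squares(res,r.x,args=(obs+obs2,),loss='soft_l1'); print(r.x,np.round(res(r.x,obs+obs2).reshape(-1,2),1).tolist())
    p=r.x; np.save('outfeed.npy',p)
    hsv=cv2.cvtColor(d['top'],cv2.COLOR_RGB2HSV); hs=cv2.cvtColor(d['scene'],cv2.COLOR_RGB2HSV)
    for n,lo,hi in (('purple',135,165),('green',65,95)):
        for c,H in (('top',hsv),('scene',hs)):
            m=cv2.inRange(H,(lo,80,50),(hi,255,255))
            cs=max(cv2.findContours(m,cv2.RETR_EXTERNAL,cv2.CHAIN_APPROX_NONE)[0],key=cv2.contourArea)[:,0]
            P=onz(c,cs.astype(float),.036)[:,:2]
            rc=cv2.minAreaRect((P*1000).astype(np.float32)); b=cv2.boxPoints(rc)
            e=[b[1]-b[0],b[2]-b[1]]; L=max(e,key=np.linalg.norm); a=np.degrees(np.arctan2(L[1],L[0]))%180
            print(n,c,np.round(rc[0],1),np.round(rc[1],1),'long axis deg',round(a,1))
    z=np.load('masks0.npz')
    for n in('tote',):
        cs=max(cv2.findContours(z[n],cv2.RETR_EXTERNAL,cv2.CHAIN_APPROX_NONE)[0],key=len)
        P=onz('top',cs[:,0].astype(float),.07)[:,:2]
        rc=cv2.minAreaRect((P*1000).astype(np.float32)); print(n,cv2.boxPoints(rc).round().tolist())
    for nm,X in dict(hub=(0,.08,.035),top=fr(0,0,.2),pivot=fr(0,-.022,.1)).items(): print(nm,W(p,X).round(4))
    f=fr(0,-.022-.13*np.cos(np.radians(20)),.1+.13*np.sin(np.radians(20))); F=W(p,f); print('foot',F.round(4),'proj',proj('top',F),proj('scene',F))
E
python3 fit.py
```

```text
[ 0.51761028  0.03161558 -0.01568532] [[0.2, -0.4], [-0.2, 0.2], [-0.4, -0.4], [-1.5, -0.1], [-1.1, -0.7], [-0.8, -0.0], [-0.4, 0.2]]
[[-2.0, -2.8], [-0.0, -1.4], [-1.0, -0.4], [-1.6, 1.0]]
[ 0.51830628  0.03154875 -0.01669945] [[0.2, -0.7], [-0.2, -0.1], [-0.3, -0.6], [-1.5, -0.4], [-1.3, -0.3], [-0.8, 0.1], [-0.3, -0.1], [-2.2, -2.5], [-0.0, -1.2], [-0.9, -0.8], [-1.6, 0.6]]
purple top [439.9 -21.1] [30.5 56. ] long axis deg 96.0
purple scene [443.4 -19.5] [37.5 61. ] long axis deg 102.4
green top [590.  -26.2] [60.6 34.1] long axis deg 74.5
green scene [593.2 -24.4] [63. 36.] long axis deg 74.4
tote [[333.0, -422.0], [578.0, -454.0], [601.0, -272.0], [356.0, -240.0]]
hub [0.5196 0.1115 0.035 ]
top [0.5211 0.1985 0.2151]
pivot [0.52   0.1352 0.1346]
foot [0.5185 0.0446 0.2278] proj [[314.05562268 272.22014207]] [[328.59099284 188.55567339]]
```

```bash
cat >> h.py <<'E'
def pose(yaw,tilt=0.0):
    """tool pointing down (y axis), jaw (x axis) at world yaw deg; tilt: rotation about world x afterwards (rad)"""
    a=np.radians(yaw); x=np.array([np.cos(a),np.sin(a),0]); y=np.array([0,0,-1.]); z=np.cross(x,y)
    return R.from_rotvec([tilt,0,0])*R.from_matrix(np.c_[x,y,z])
def delta(pos,rot=None):
    s=robot.observe(); q=R.from_quat(s['tool_rot'])
    print('t %.2f ee %s w %.4f F %s'%(s['t'],s['ee_pos'].round(4),s['width'],s['contact_force'].round(1)))
    print('shift units',((np.array(pos)-s['ee_pos'])/.025).round(2))
    if rot is not None:
        c=[((r*q.inv()).as_rotvec()) for r in (rot, rot*R.from_rotvec([0,np.pi,0]))]
        for v in c: print('turn units',(np.degrees(v)/5).round(2))
E
python3 - <<'E'
from h import *
s=robot.observe(); q=R.from_quat(s['tool_rot']).as_matrix(); print(q.round(3)); print(np.degrees(np.arctan2(q[1,0],q[0,0])))
delta([.441,-.022,.20],pose(6.5))
E
```

```text
[[ 0.225 -0.    -0.974]
 [ 0.974 -0.     0.225]
 [-0.    -1.     0.   ]]
77.00562734744419
t 0.65 ee [0.1461 0.6334 0.2313] w 0.0856 F [ 0.7 -0.1  0.3]
shift units [ 11.8  -26.21  -1.25]
turn units [  0.   -0.  -14.1]
turn units [ 0.   0.  21.9]
```

Emit:
{"op": "apply_moves", "data": {
  "rows": [
    [[5,-5,6],[0,0,-5],1],
    [[5,-5,6],[0,0,-5],1],
    [[5,-5,6],[0,0,-5],1],
    [[5,-5,6],[0,0,-5],1],
    [[11,-13,6],[0,0,-8],0.6],
    [[11,-13,6],[0,0,-8],0.6],
    [[11,-13,6],[0,0,-8],0.6],
    [[11,-13,6],[0,0,-8],0.6],
    [[11,-13,6],[0,0,-8],0.6],
    [[11,-13,6],[0,0,-8],0.6]
  ]
}}

```text
t: 1.65
ee_pos: [0.423, 0.3055, 0.3819]
tool_rot: [0.671, 0.224, -0.223, -0.671]
contact_force: [-0.3, 1.0, -0.6]
width: 0.0514
```

```bash
python3 -c "
from h import *
delta([.441,-.022,.20],pose(6.5))"
```

```text
t 1.65 ee [0.423  0.3055 0.3819] w 0.0514 F [-0.3  1.  -0.6]
shift units [  0.72 -13.1   -7.28]
turn units [ 0.01  0.01 -6.08]
turn units [-2.000e-02  1.000e-02  2.992e+01]
```

Emit:
{"op": "apply_moves", "data": {
  "rows": [
    [[0.5,-13,0],[0,0,-6],0.6],
    [[0.5,-13,0],[0,0,-6],0.6],
    [[0.5,-13,0],[0,0,-6],0.6],
    [[0.5,-13,0],[0,0,-6],0.6],
    [[0.5,-13,0],[0,0,-6],0.6],
    [[0.7,-13.1,0],[0,0,-6.1],0.6],
    [[0.7,-13.1,0],[0,0,-6.1],0.6],
    [[0.7,-13.1,-7],[0,0,-6.1],0.6],
    [[0.7,-13.1,-10],[0,0,-6.1],0.6],
    [[0.7,-13.1,-11],[0,0,-6.1],0.6]
  ]
}}

```text
t: 2.65
ee_pos: [0.4387, -0.0196, 0.2303]
tool_rot: [0.706, 0.04, -0.039, -0.706]
contact_force: [1.2, -0.1, -0.5]
width: 0.0512
```

```bash
python3 -c "
from h import *
delta([.441,-.023,.012],pose(6.5))
im=vision.camera('scene')
cv2.imwrite('pics/s1.png',cv2.resize(im[120:345,200:480],(747,600),interpolation=cv2.INTER_CUBIC)[:,:,::-1])"
```

```text
t 2.65 ee [ 0.4387 -0.0196  0.2303] w 0.0512 F [ 1.2 -0.1 -0.5]
shift units [ 0.09 -0.14 -8.73]
turn units [0.   0.02 0.01]
turn units [  0.04  -0.   -35.99]
```

View pics/s1.png

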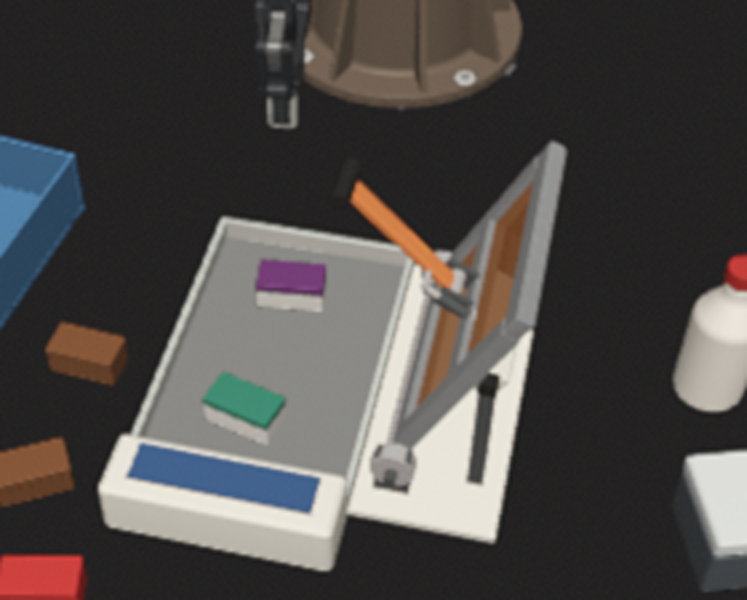

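Emit:
{"op": "apply_moves", "data": {
  "rows": [
    [[0.1,-0.1,-4],[0,0,0],0.6],
    [[0.1,-0.1,-4],[0,0,0],0.6],
    [[0.1,-0.1,-6],[0,0,0],0.6],
    [[0.1,-0.1,-7],[0,0,0],0.6],
    [[0.1,-0.1,-7],[0,0,0],0.6]
  ]
}}

```text
t: 3.2
ee_pos: [0.4398, -0.0215, 0.0545]
tool_rot: [-0.706, -0.038, 0.042, 0.706]
contact_force: [0.1, 0.2, 1.0]
width: 0.0511
```

```bash
python3 -c "
from h import *
delta([.441,-.023,.012],pose(6.5))
im=vision.camera('scene');im2=vision.camera('top')
a=cv2.resize(im[165:305,240:400],(400,350),interpolation=cv2.INTER_CUBIC);b=cv2.resize(im2[250:370,260:400],(400,350),interpolation=cv2.INTER_CUBIC)
cv2.imwrite('pics/s2.png',np.hstack([a,b])[:,:,::-1])"
```

```text
t 3.20 ee [ 0.4398 -0.0215  0.0545] w 0.0511 F [0.1 0.2 1. ]
shift units [ 0.05 -0.06 -1.7 ]
turn units [-0.01 -0.06 -0.  ]
turn units [ 9.0e-02 -1.0e-02  3.6e+01]
```

View pics/s2.png

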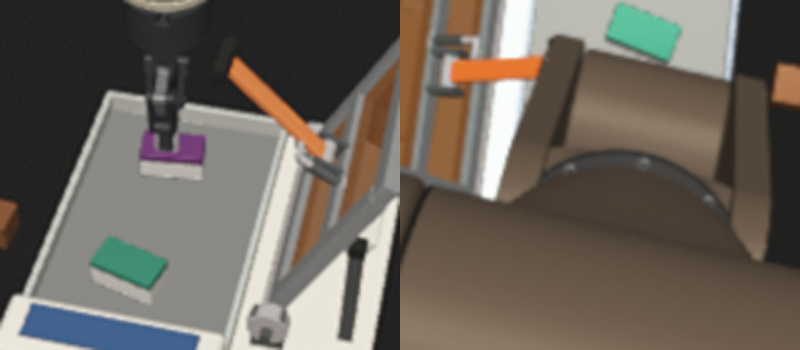

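Emit:
{"op": "apply_moves", "data": {
  "rows": [
    [[0,0,-0.8],[0,0,0],0.6],
    [[0,0,-1.4],[0,0,0],0.6],
    [[0,0,-1.7],[0,0,0],0.6],
    [[0,0,-1.7],[0,0,0],0.2],
    [[0,0,-1.7],[0,0,0],0.1],
    [[0,0,-1.7],[0,0,0],0],
    [[0,0,-1.7],[0,0,0],0],
    [[0,0,-1.7],[0,0,0],0]
  ]
}}

```text
t: 4.1
ee_pos: [0.442, -0.0217, 0.015]
tool_rot: [0.706, 0.041, -0.039, -0.706]
contact_force: [-1.3, -0.5, 13.5]
width: 0.0327
```

Emit:
{"op": "apply_moves", "data": {
  "rows": [
    [[0,0,2],[0,0,0],0],
    [[0,0,4],[0,0,0],0],
    [[0,0,6],[0,0,0],0],
    [[0,0,7],[0,0,0],0],
    [[0,0,7],[0,0,0],0]
  ]
}}

```text
t: 4.6
ee_pos: [0.4433, -0.0219, 0.1931]
tool_rot: [0.706, 0.043, -0.038, -0.706]
contact_force: [-0.2, -0.1, -0.7]
width: 0.033
```

```bash
python3 -c "
from h import *
delta([.420,-.348,.17],pose(-5))
im=vision.camera('scene')
cv2.imwrite('pics/s3.png',cv2.resize(im[120:345,200:480],(747,600),interpolation=cv2.INTER_CUBIC)[:,:,::-1])"
```

```text
t 4.60 ee [ 0.4433 -0.0219  0.1931] w 0.0330 F [-0.2 -0.1 -0.7]
shift units [ -0.93 -13.05  -0.92]
turn units [ 0.02  0.08 -2.3 ]
turn units [-1.20e-01  3.00e-02  3.37e+01]
```

View pics/s3.png

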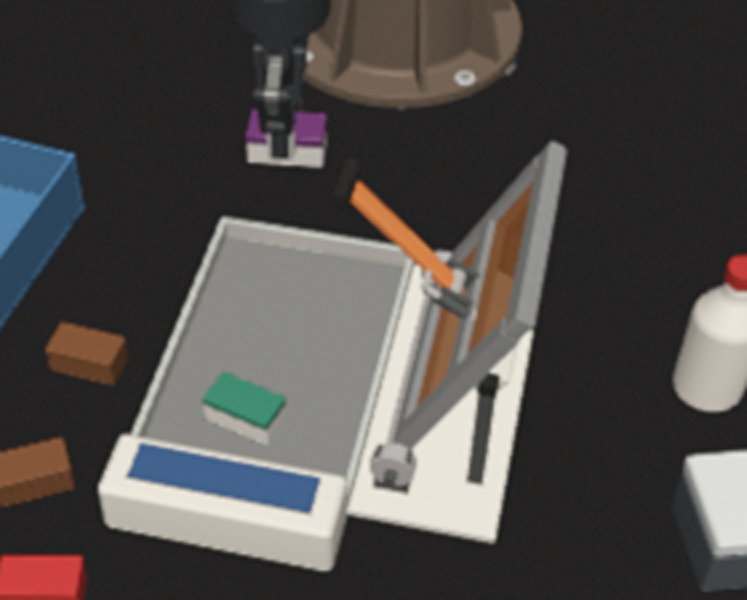

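The purple box hangs in the fingers at crop (287,135), level and clear of the tray. I'll carry it over the tote next.

Emit:
{"op": "apply_moves", "data": {
  "rows": [
    [[-0.4,-2,0],[0,0,-0.3],0],
    [[-0.9,-4,0],[0,0,-0.7],0],
    [[-0.9,-6,0],[0,0,-1.2],0],
    [[-0.9,-8,0],[0,0,-1.6],0],
    [[-0.9,-10,0],[0,0,-2],0],
    [[-0.9,-12,0],[0,0,-2.3],0],
    [[-0.9,-13,0],[0,0,-2.3],0],
    [[-0.9,-13,-2],[0,0,-2.3],0],
    [[-0.9,-13,-4],[0,0,-2.3],0],
    [[-0.9,-13,-4],[0,0,-2.3],0]
  ]
}}

```text
t: 5.65
ee_pos: [0.4147, -0.3434, 0.0826]
tool_rot: [-0.704, 0.034, -0.028, 0.709]
contact_force: [-0.1, 0.4, -1.2]
width: 0.0327
```

```bash
python3 -c "
from h import *
delta([.420,-.348,.018],pose(-5))
im=vision.camera('scene')
cv2.imwrite('pics/s4.png',cv2.resize(im[90:315,90:370],(747,600),interpolation=cv2.INTER_CUBIC)[:,:,::-1])"
```

```text
t 5.65 ee [ 0.4147 -0.3434  0.0826] w 0.0327 F [-0.1  0.4 -1.2]
shift units [ 0.21 -0.18 -2.59]
turn units [-0.09 -0.1   0.01]
turn units [ -0.16   0.14 -35.99]
```

View pics/s4.png

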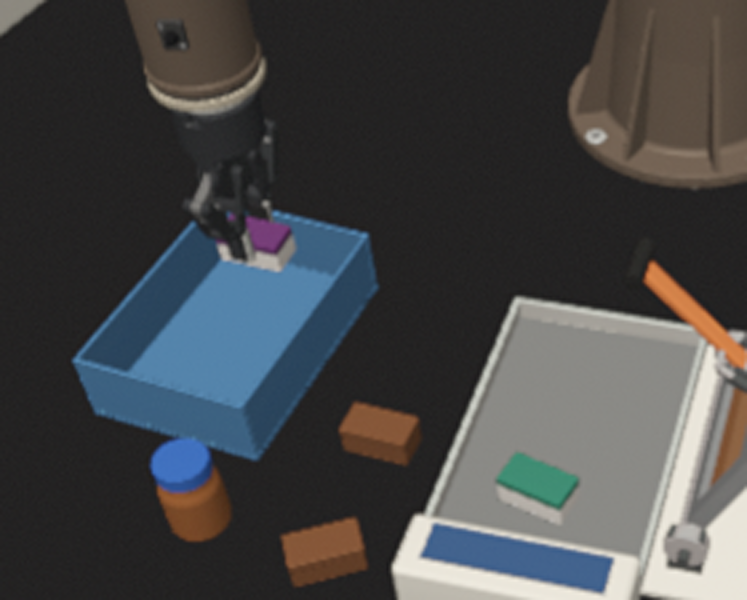

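Emit:
{"op": "apply_moves", "data": {
  "rows": [
    [[0.3,-0.2,-1],[0,0,0],0],
    [[0.3,-0.2,-2],[0,0,0],0],
    [[0.3,-0.2,-2.6],[0,0,0],0],
    [[0.3,-0.2,-2.6],[0,0,0],0.4],
    [[0.3,-0.2,-2.6],[0,0,0],0.55],
    [[0.3,-0.2,-2.6],[0,0,0],0.55],
    [[0.3,-0.2,-1],[0,0,0],0.55],
    [[0.3,-0.2,1],[0,0,0],0.55],
    [[0.3,-0.2,3],[0,0,0],0.55],
    [[0.3,-0.2,5],[0,0,0],0.55]
  ]
}}

```text
t: 6.7
ee_pos: [0.426, -0.3515, 0.2174]
tool_rot: [0.707, -0.03, 0.031, -0.706]
contact_force: [0.3, -1.5, -0.3]
width: 0.0466
```

```bash
python3 -c "
from h import *
delta([.591,-.027,.20],pose(-15.5))
im=vision.camera('scene')
cv2.imwrite('pics/s5.png',cv2.resize(im[90:315,90:370],(747,600),interpolation=cv2.INTER_CUBIC)[:,:,::-1])"
```

```text
t 6.70 ee [ 0.426  -0.3515  0.2174] w 0.0466 F [ 0.3 -1.5 -0.3]
shift units [ 6.6  12.98 -0.7 ]
turn units [ 0.01  0.01 -2.1 ]
turn units [-2.00e-02  2.00e-02  3.39e+01]
```

View pics/s5.png

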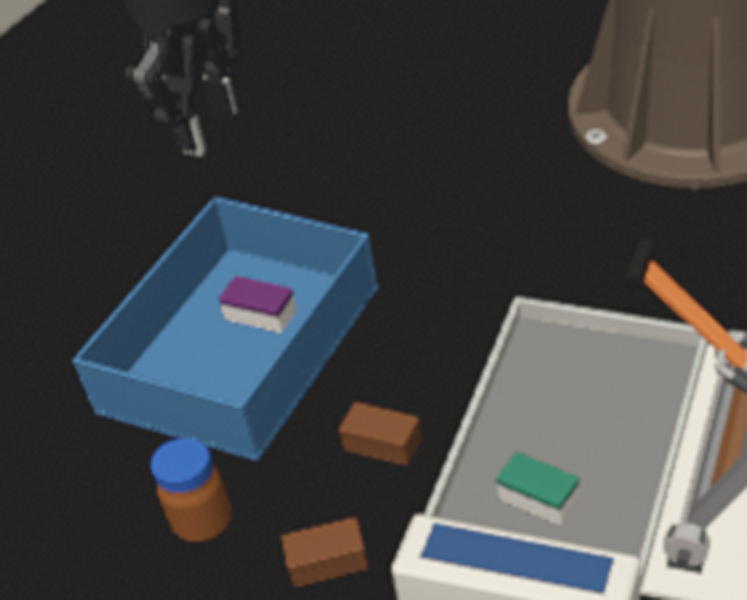

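The green-lidded box in the tray, at crop (537,485), is the one to take. The brown look-alikes at (380,432) and (323,550) lie outside the tray and have no green band.

Emit:
{"op": "apply_moves", "data": {
  "rows": [
    [[1,2,0],[0,0,-0.4],0.6],
    [[2,4,0],[0,0,-0.8],0.6],
    [[3,6,0],[0,0,-1.2],0.6],
    [[4,8,0],[0,0,-1.6],0.6],
    [[5,10,0],[0,0,-2],0.6],
    [[6,11.5,0],[0,0,-2.1],0.6],
    [[6.6,12.8,0],[0,0,-2.1],0.6],
    [[6.6,12.8,-1],[0,0,-2.1],0.6],
    [[6.6,12.8,-3],[0,0,-2.1],0.6],
    [[6.6,12.8,-4],[0,0,-2.1],0.6]
  ]
}}

```text
t: 7.75
ee_pos: [0.5903, -0.0306, 0.1124]
tool_rot: [0.701, -0.095, 0.094, -0.701]
contact_force: [-0.5, -0.1, -0.6]
width: 0.0512
```

Emit:
{"op": "apply_moves", "data": {
  "rows": [
    [[0,0,-1],[0,0,0],0.6],
    [[0,0,-1.6],[0,0,0],0.6],
    [[0,0,-1.6],[0,0,0],0.6]
  ]
}}

```text
t: 8.05
ee_pos: [0.5903, -0.0316, 0.073]
tool_rot: [0.701, -0.096, 0.095, -0.701]
contact_force: [-0.1, 0.7, 0.1]
width: 0.0515
```

```bash
python3 -c "
from h import *
delta([.592,-.030,.015],pose(-15.5))
im=vision.camera('scene');im2=vision.camera('top')
a=cv2.resize(im[165:325,220:380],(400,400),interpolation=cv2.INTER_CUBIC);b=cv2.resize(im2[210:350,260:400],(400,400),interpolation=cv2.INTER_CUBIC)
cv2.imwrite('pics/s6.png',np.hstack([a,b])[:,:,::-1])"
```

```text
t 8.05 ee [ 0.5903 -0.0316  0.073 ] w 0.0515 F [-0.1  0.7  0.1]
shift units [ 0.07  0.06 -2.32]
turn units [-0.   -0.02 -0.  ]
turn units [ 3.0e-02 -0.0e+00  3.6e+01]
```

View pics/s6.png

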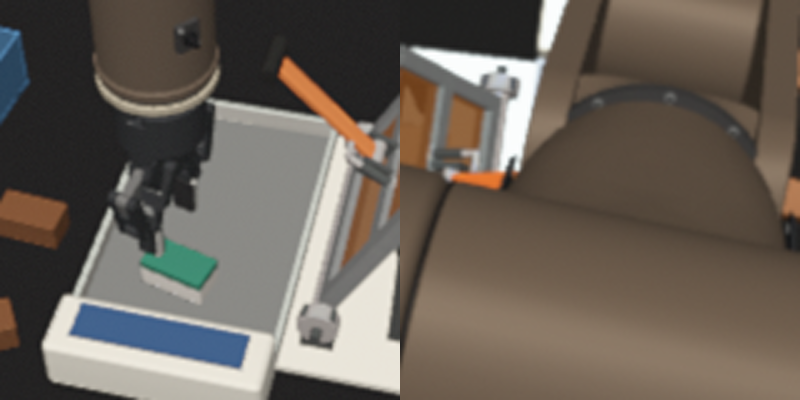

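Emit:
{"op": "apply_moves", "data": {
  "rows": [
    [[0.1,0,-1],[0,0,0],0.6],
    [[0.1,0,-1.8],[0,0,0],0.6],
    [[0.1,0,-2.3],[0,0,0],0.6],
    [[0.1,0,-2.3],[0,0,0],0.2],
    [[0.1,0,-2.3],[0,0,0],0],
    [[0.1,0,-2.3],[0,0,0],0],
    [[0.1,0,-2.3],[0,0,0],0],
    [[0.1,0,-1],[0,0,0],0],
    [[0.1,0,1],[0,0,0],0],
    [[0.1,0,3],[0,0,0],0]
  ]
}}

```text
t: 9.15
ee_pos: [0.593, -0.0316, 0.1504]
tool_rot: [0.701, -0.096, 0.095, -0.701]
contact_force: [0.3, -1.0, -0.5]
width: 0.0328
```

```bash
python3 -c "
from h import *
delta([.520,-.358,.16],pose(-8))
im=vision.camera('scene')
cv2.imwrite('pics/s7.png',cv2.resize(im[90:315,90:370],(747,600),interpolation=cv2.INTER_CUBIC)[:,:,::-1])"
```

```text
t 9.15 ee [ 0.593  -0.0316  0.1504] w 0.0328 F [ 0.3 -1.  -0.5]
shift units [ -2.92 -13.06   0.39]
turn units [-0.   -0.01  1.5 ]
turn units [-2.00e-02  0.00e+00 -3.45e+01]
```

View pics/s7.png

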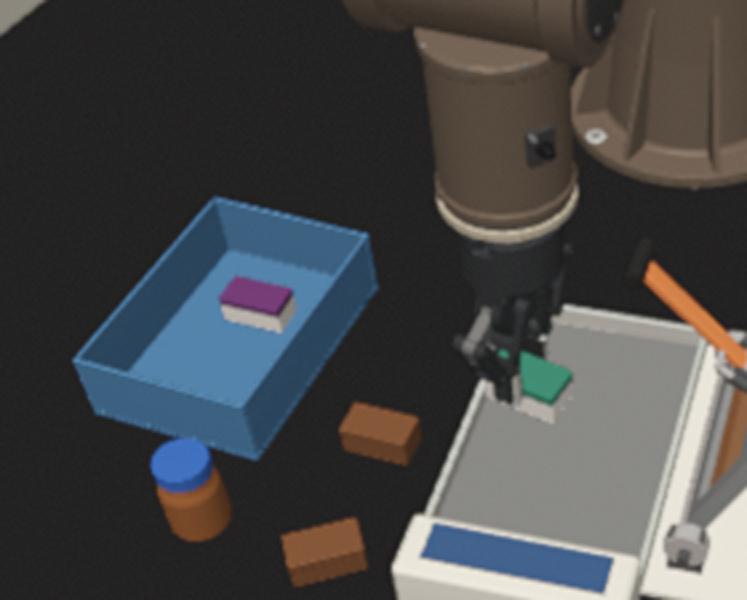

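Emit:
{"op": "apply_moves", "data": {
  "rows": [
    [[-0.5,-2,1],[0,0,0.3],0],
    [[-1,-4,1],[0,0,0.6],0],
    [[-1.5,-6,1],[0,0,0.9],0],
    [[-2,-8,1],[0,0,1.2],0],
    [[-2.5,-10,1],[0,0,1.5],0],
    [[-2.9,-12,1],[0,0,1.5],0],
    [[-2.9,-13,0],[0,0,1.5],0],
    [[-2.9,-13,-1],[0,0,1.5],0],
    [[-2.9,-13,-2],[0,0,1.5],0],
    [[-2.9,-13,-2.6],[0,0,1.5],0]
  ]
}}

```text
t: 10.2
ee_pos: [0.5203, -0.3566, 0.0823]
tool_rot: [-0.705, 0.05, -0.049, 0.706]
contact_force: [-0.5, 0.6, -0.2]
width: 0.0327
```

```bash
python3 -c "
from h import *
delta([.520,-.358,.020],pose(-8))
im=vision.camera('scene')
cv2.imwrite('pics/s8.png',cv2.resize(im[90:315,90:370],(747,600),interpolation=cv2.INTER_CUBIC)[:,:,::-1])"
```

```text
t 10.20 ee [ 0.5203 -0.3566  0.0823] w 0.0327 F [-0.5  0.6 -0.2]
shift units [-0.01 -0.06 -2.49]
turn units [-0.01 -0.01  0.01]
turn units [-2.000e-02  2.000e-02 -3.599e+01]
```

View pics/s8.png

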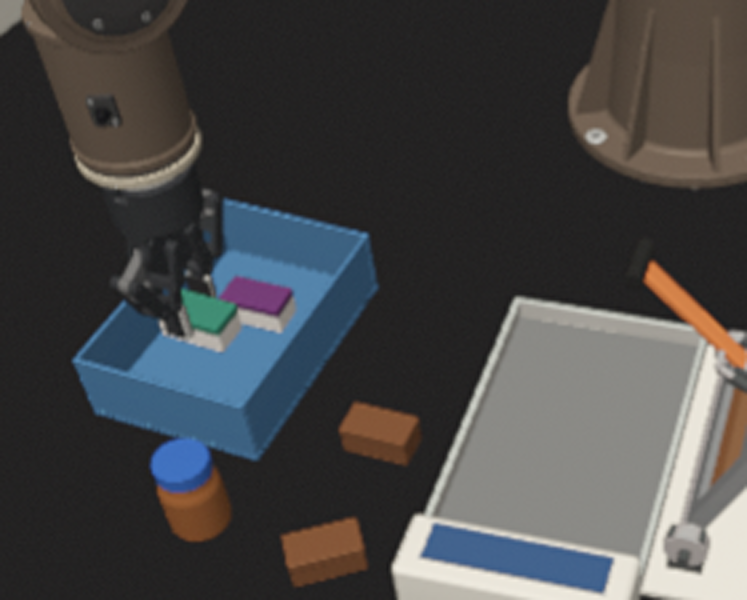

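Emit:
{"op": "apply_moves", "data": {
  "rows": [
    [[0,0,-1],[0,0,0],0],
    [[0,0,-2],[0,0,0],0],
    [[0,0,-2.4],[0,0,0],0],
    [[0,0,-2.4],[0,0,0],0.4],
    [[0,0,-2.4],[0,0,0],0.55],
    [[0,0,-2.4],[0,0,0],0.55],
    [[0,0,-1],[0,0,0],0.55],
    [[0,0,1],[0,0,0],0.55],
    [[0,0,3],[0,0,0],0.55],
    [[0,0,5],[0,0,0],0.55]
  ]
}}

```text
t: 11.25
ee_pos: [0.5211, -0.3566, 0.2121]
tool_rot: [0.706, -0.049, 0.05, -0.705]
contact_force: [0.9, -1.1, -0.4]
width: 0.0469
```

```bash
python3 -c "
from h import *
delta([.520,.075,.30],pose(0))
im=vision.camera('scene')
cv2.imwrite('pics/s9.png',cv2.resize(im[90:315,90:370],(747,600),interpolation=cv2.INTER_CUBIC)[:,:,::-1])"
```

```text
t 11.25 ee [ 0.5211 -0.3566  0.2121] w 0.0469 F [ 0.9 -1.1 -0.4]
shift units [-0.04 17.26  3.52]
turn units [0.01 0.01 1.6 ]
turn units [ 2.00e-02 -1.00e-02 -3.44e+01]
```

View pics/s9.png

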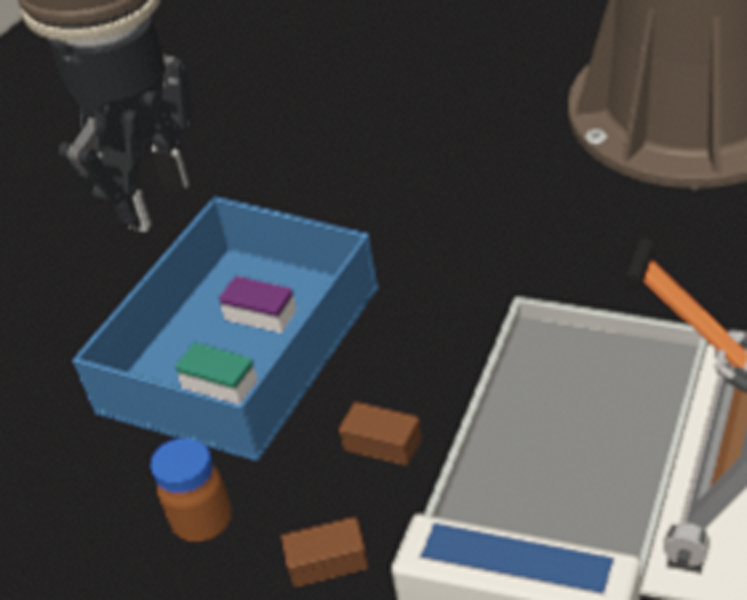

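Both boxes lie flat in the tote, purple at crop (257,302) and green at (216,370), and the tray is empty. Next is the kickstand: closed fingers go above the leg first.

Emit:
{"op": "apply_moves", "data": {
  "rows": [
    [[0,1,2],[0,0,0.3],0],
    [[0,3,4],[0,0,0.6],0],
    [[0,5,4.5],[0,0,0.9],0],
    [[0,7,4.5],[0,0,1.2],0],
    [[0,9,4.5],[0,0,1.5],0],
    [[0,11,4.5],[0,0,1.6],0],
    [[0,13,4.5],[0,0,1.6],0],
    [[0,15,4.5],[0,0,1.6],0],
    [[0,17,4.5],[0,0,1.6],0],
    [[0,17.2,4.5],[0,0,1.6],0]
  ]
}}

```text
t: 12.3
ee_pos: [0.5207, 0.0766, 0.3226]
tool_rot: [-0.707, -0.001, -0.0, 0.707]
contact_force: [0.7, -0.6, -0.2]
width: 0.0004
```

```bash
python3 -c "
from h import *
delta([.520,.075,.22],pose(0))
im=vision.camera('scene')
cv2.imwrite('pics/s10.png',cv2.resize(im[90:315,200:480],(747,600),interpolation=cv2.INTER_CUBIC)[:,:,::-1])"
```

```text
t 12.30 ee [0.5207 0.0766 0.3226] w 0.0004 F [ 0.7 -0.6 -0.2]
shift units [-0.03 -0.06 -4.1 ]
turn units [-0.01  0.02 -0.02]
turn units [-4.000e-02 -1.000e-02  3.598e+01]
```

View pics/s10.png

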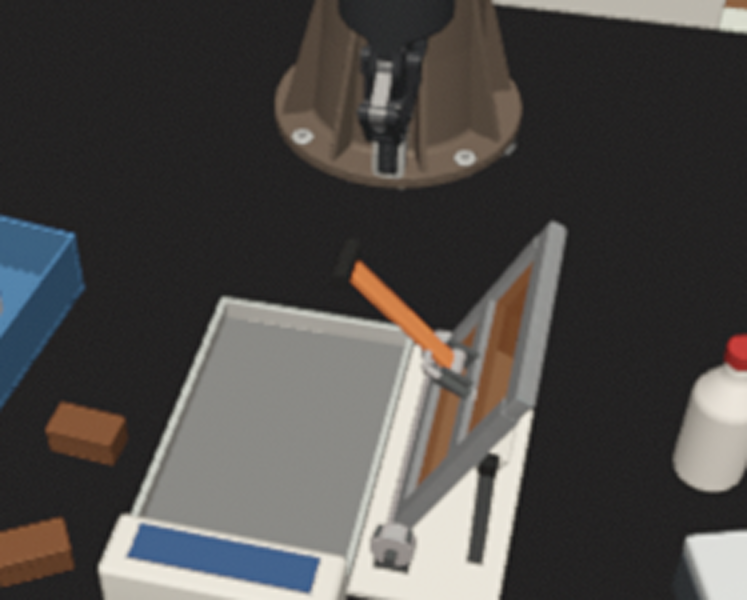

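Emit:
{"op": "apply_moves", "data": {
  "rows": [
    [[0,0,-1.5],[0,0,0],0],
    [[0,0,-3],[0,0,0],0],
    [[0,0,-3.5],[0,0,0],0],
    [[0,0,-4],[0,0,0],0],
    [[0,0,-4.5],[0,0,0],0],
    [[0,0,-5],[0,0,0],0]
  ]
}}

```text
t: 12.95
ee_pos: [0.5221, 0.0733, 0.1967]
tool_rot: [-0.707, -0.001, -0.001, 0.707]
contact_force: [0.0, 0.6, 2.2]
width: -0.0002
```

```bash
python3 -c "
from h import *
delta([.520,.075,.135],pose(0))
im=vision.camera('scene')
cv2.imwrite('pics/s11.png',cv2.resize(im[130:280,300:460],(640,600),interpolation=cv2.INTER_CUBIC)[:,:,::-1])"
```

```text
t 12.95 ee [0.5221 0.0733 0.1967] w -0.0002 F [0.  0.6 2.2]
shift units [-0.09  0.07 -2.47]
turn units [-0.    0.03  0.  ]
turn units [  0.04   0.   -36.  ]
```

View pics/s11.png

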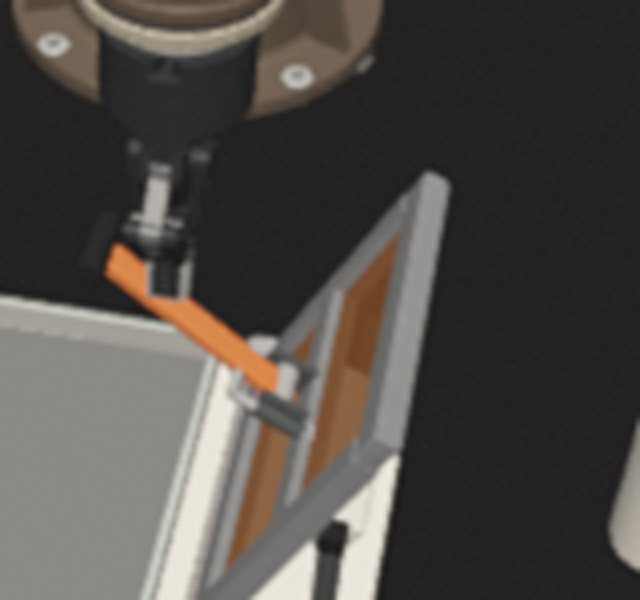

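The fingertips rest on the leg at crop (170,285) with about 2 N. I'll keep pushing down.

Emit:
{"op": "apply_moves", "data": {
  "rows": [
    [[0,0,-0.4],[0,0,0],0],
    [[0,0,-0.8],[0,0,0],0],
    [[0,0,-1.2],[0,0,0],0],
    [[0,0,-1.6],[0,0,0],0],
    [[0,0,-2],[0,0,0],0],
    [[0,0,-2.4],[0,0,0],0],
    [[0,0,-2.7],[0,0,0],0],
    [[0,0,-2.7],[0,0,0],0]
  ]
}}

```text
t: 13.8
ee_pos: [0.5205, 0.0733, 0.1277]
tool_rot: [0.707, -0.001, -0.001, -0.707]
contact_force: [-0.9, 0.1, 0.7]
width: -0.0002
```

```bash
python3 -c "
from h import *
delta([.520,.075,.30],pose(0))
im=vision.camera('scene')
cv2.imwrite('pics/s12.png',cv2.resize(im[130:280,300:460],(640,600),interpolation=cv2.INTER_CUBIC)[:,:,::-1])"
```

```text
t 13.80 ee [0.5205 0.0733 0.1277] w -0.0002 F [-0.9  0.1  0.7]
shift units [-0.02  0.07  6.89]
turn units [ 0.   -0.02 -0.  ]
turn units [3.0e-02 0.0e+00 3.6e+01]
```

View pics/s12.png

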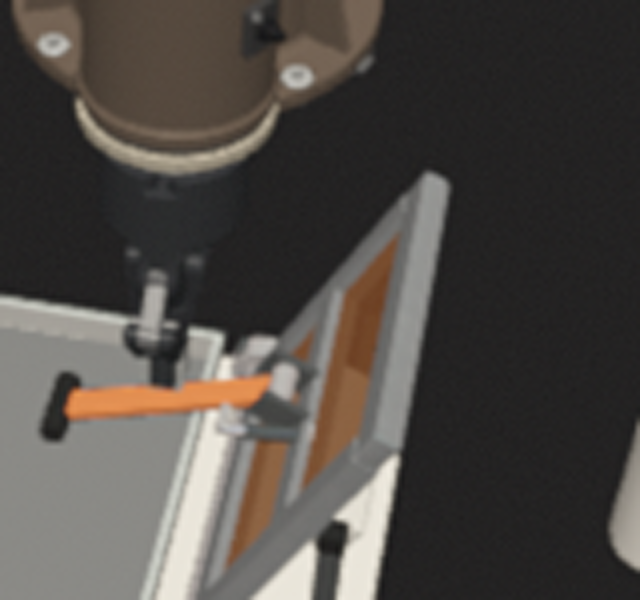

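```bash
cat > g.py <<'E'
from h import *
from fit import W
p=np.load('outfeed.npy')
def F(l,y,z,x=0.0):
    c,s=np.cos(l),np.sin(l); return W(p,(x,.08+z*s+y*c,.035+z*c-y*s))
def grot(l): return R.from_rotvec([0,0,p[2]])*pose(90,-l)
E
python3 - <<'E'
from g import *
print(proj('scene',F(.45,-.022-.13*np.cos(np.radians(45)),.1-.13*np.sin(np.radians(45)))),'seen ~ (315,231)')
for s in (.30,.252,.172): print(s); delta(F(.45,-.002,s),grot(.45))
E
```

```text
[[314.15221748 231.46262651]] seen ~ (315,231)
0.3
t 13.85 ee [0.5209 0.0734 0.1283] w -0.0003 F [1.  0.4 0.2]
shift units [0.04 6.67 7.11]
turn units [-3.99  4.06 17.48]
turn units [ -4.09  -4.03 -17.86]
0.252
t 13.85 ee [0.5209 0.0734 0.1283] w -0.0003 F [1.  0.4 0.2]
shift units [0.02 5.84 5.38]
turn units [-3.99  4.06 17.48]
turn units [ -4.09  -4.03 -17.86]
0.172
t 13.85 ee [0.5209 0.0734 0.1283] w -0.0003 F [1.  0.4 0.2]
shift units [0.   4.45 2.5 ]
turn units [-3.99  4.06 17.48]
turn units [ -4.09  -4.03 -17.86]
```

Emit:
{"op": "apply_moves", "data": {
  "rows": [
    [[0,0,2],[0,0,0],0],
    [[0,0,4],[0,0,0],0.3],
    [[0,0,6],[0,0,0],0.6],
    [[0,0,8],[0,0,0],0.6],
    [[0,0,9],[0,0,0],0.6]
  ]
}}

```text
t: 14.35
ee_pos: [0.5223, 0.0735, 0.3589]
tool_rot: [-0.707, -0.002, -0.002, 0.707]
contact_force: [1.5, -0.5, -0.8]
width: 0.0513
```

Emit:
{"op": "apply_moves", "data": {
  "rows": [
    [[0,0.5,0.5],[-0.4,0.4,1.7],0.6],
    [[0,1,0.5],[-0.8,0.8,3.4],0.6],
    [[0,2,0.5],[-1.2,1.2,5.1],0.6],
    [[0,3,0.5],[-1.6,1.6,6.8],0.6],
    [[0,4,0.5],[-2,2,8.5],0.6],
    [[0,5,0.5],[-2.4,2.4,10.2],0.6],
    [[0,6,0.5],[-2.8,2.8,11.9],0.6],
    [[0,6.6,0.5],[-3.2,3.2,13.6],0.6],
    [[0,6.6,0.5],[-3.6,3.6,15.3],0.6],
    [[0,6.6,0],[-4,4.1,17.5],0.6]
  ]
}}

```text
t: 15.35
ee_pos: [0.5217, 0.2395, 0.3551]
tool_rot: [0.622, 0.353, -0.566, -0.41]
contact_force: [-0.4, -0.4, 0.1]
width: 0.0516
```

```bash
python3 - <<'E'
from g import *
print(robot.observe()['qpos'].round(2))
delta(F(.45,-.002,.252),grot(.45))
im=vision.camera('scene')
cv2.imwrite('pics/s13.png',cv2.resize(im[60:285,250:530],(747,600),interpolation=cv2.INTER_CUBIC)[:,:,::-1])
E
```

```text
[ 0.59  0.43  1.46 -0.34  1.53 -0.8 ]
t 15.35 ee [0.5217 0.2395 0.3551] w 0.0516 F [-0.4 -0.4  0.1]
shift units [-0.01 -0.81 -3.69]
turn units [-0.22  0.28  1.07]
turn units [ -0.58 -14.87 -31.59]
```

View pics/s13.png

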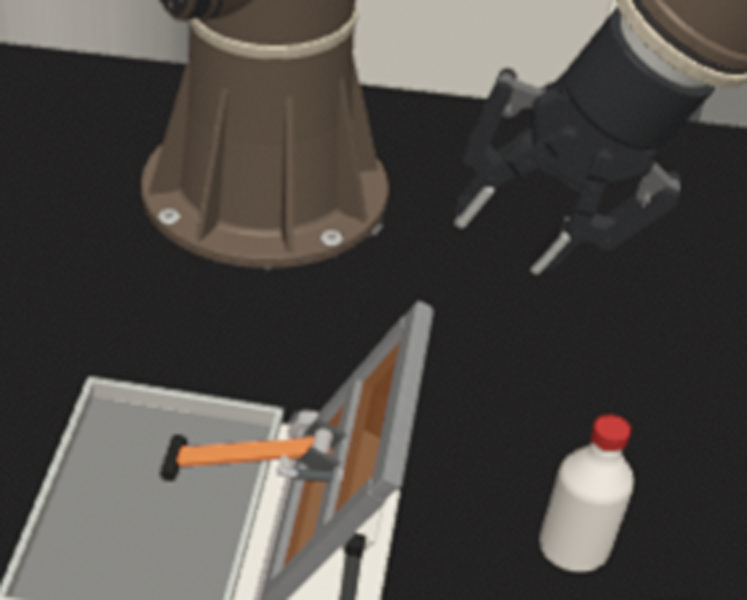

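Emit:
{"op": "apply_moves", "data": {
  "rows": [
    [[0,-0.2,-0.9],[-0.1,0.1,0.5],0.6],
    [[0,-0.4,-1.8],[-0.2,0.2,0.8],0.6],
    [[0,-0.6,-2.7],[-0.2,0.3,1.1],0.6],
    [[0,-0.8,-3.7],[-0.2,0.3,1.1],0.6],
    [[0,-0.8,-3.7],[-0.2,0.3,1.1],0.6]
  ]
}}

```text
t: 15.9
ee_pos: [0.5198, 0.2171, 0.2593]
tool_rot: [0.602, 0.367, -0.596, -0.384]
contact_force: [0.2, -0.6, 0.2]
width: 0.0511
```

```bash
python3 - <<'E'
from g import *
delta(F(.45,-.002,.172),grot(.45))
im=vision.camera('scene');im2=vision.camera('top')
a=cv2.resize(im[120:270,310:460],(400,400),interpolation=cv2.INTER_CUBIC);b=cv2.resize(im2[200:350,200:350],(400,400),interpolation=cv2.INTER_CUBIC)
cv2.imwrite('pics/s14.png',np.hstack([a,b])[:,:,::-1])
E
```

```text
t 15.90 ee [0.5198 0.2171 0.2593] w 0.0511 F [ 0.2 -0.6  0.2]
shift units [ 0.04 -1.3  -2.74]
turn units [ 0.   -0.06  0.09]
turn units [ -0.41 -15.63 -32.37]
```

View pics/s14.png

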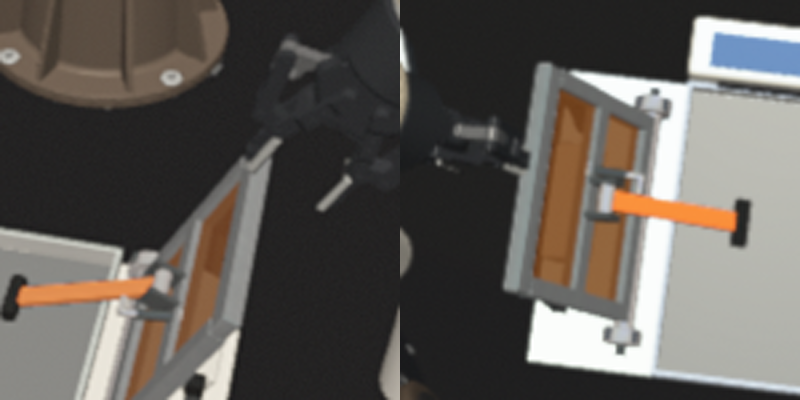

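```bash
python3 - <<'E'
from g import *
s=robot.observe(); e=s['ee_pos']; r=R.from_quat(s['tool_rot'])
A=np.array([310,120.]);k=400/150
for nm,P in dict(tcp=e,fing1=e+r.apply([.0255,-.008,0]),fing2=e+r.apply([-.0255,-.008,0]),railm=F(.45,0,.2),railA=F(.45,-.008,.2,.1),railB=F(.45,-.008,.2,-.1),goal=F(.45,-.002,.172)).items():
    print(nm,((proj('scene',P)[0]-A)*k).round(), ((proj('top',P)[0]-[200,200])*k+[400,0]).round())
E
```

```text
tcp [282. 184.] [495. 160.]
fing1 [318. 194.] [464. 157.]
fing2 [259. 161.] [516. 159.]
railm [248. 227.] [526. 173.]
railA [220. 316.] [551.  61.]
railB [255. 138.] [516. 290.]
goal [226. 247.] [545. 180.]
```

Emit:
{"op": "apply_moves", "data": {
  "rows": [
    [[0,-0.3,-0.6],[0,0,0.1],0.6],
    [[0,-0.6,-1.2],[0,0,0.1],0.6],
    [[0,-0.9,-1.9],[0,0,0.1],0.6],
    [[0,-1.2,-2.5],[0,0,0.1],0.6],
    [[0,-1.3,-2.7],[0,0,0.1],0.6]
  ]
}}

```text
t: 16.5
ee_pos: [0.5214, 0.1856, 0.1942]
tool_rot: [0.601, 0.372, -0.597, -0.381]
contact_force: [-0.1, 0.2, -0.1]
width: 0.0513
```

```bash
python3 - <<'E'
from g import *
delta(F(.45,-.002,.172),grot(.45))
im=vision.camera('scene');im2=vision.camera('top')
a=cv2.resize(im[120:270,310:460],(400,400),interpolation=cv2.INTER_CUBIC);b=cv2.resize(im2[200:350,200:350],(400,400),interpolation=cv2.INTER_CUBIC)
cv2.imwrite('pics/s15.png',np.hstack([a,b])[:,:,::-1])
E
```

```text
t 16.50 ee [0.5214 0.1856 0.1942] w 0.0513 F [-0.1  0.2 -0.1]
shift units [-0.02 -0.04 -0.14]
turn units [-0.02 -0.02 -0.03]
turn units [ 0.27 15.61 32.39]
```

View pics/s15.png

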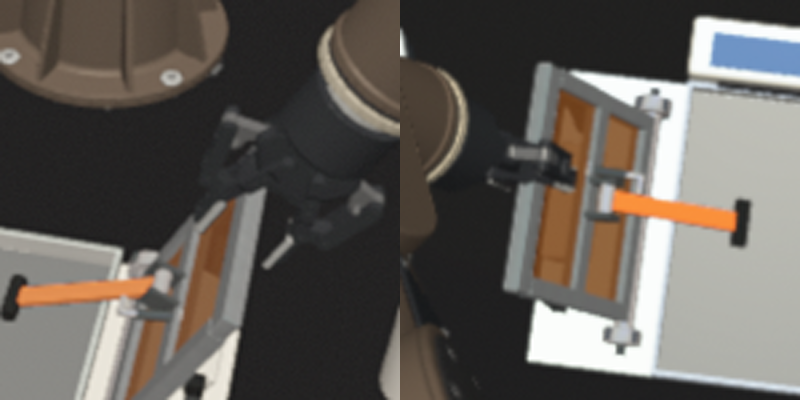

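The fingers straddle the rail, with the front one at crop (205,215) and the rear one at (280,255). I'll close them now.

Emit:
{"op": "apply_moves", "data": {
  "rows": [
    [[0,0,0],[0,0,0],0.4],
    [[0,0,0],[0,0,0],0.3],
    [[0,0,0],[0,0,0],0.25],
    [[0,0,0],[0,0,0],0.2],
    [[0,0,0],[0,0,0],0.1],
    [[0,0,0],[0,0,0],0],
    [[0,0,0],[0,0,0],0]
  ]
}}

```text
t: 17.3
ee_pos: [0.5215, 0.1867, 0.1942]
tool_rot: [0.6, 0.373, -0.597, -0.381]
contact_force: [-0.7, 6.6, 5.0]
width: 0.015
```

```bash
python3 - <<'E'
from g import *
s=robot.observe(); print(s['torque'].round(2))
delta(F(.45,-.002,.172),grot(.45))
e=s['ee_pos']; r=R.from_quat(s['tool_rot'])
hub=F(.45,0,0); d=e-hub; c,sn=np.cos(p[2]),np.sin(p[2]); dy=-sn*d[0]+c*d[1]; print('tcp rel hub y,z',dy,d[2],'lean',np.arctan2(dy,d[2]),'rad',np.hypot(dy,d[2]))
print('tool lean',np.arcsin(-r.apply([0,1,0])[1]))
# arc targets from now: rotate about hub
e0=e; q0=r; ax=np.array([c,sn,0])
l0=np.arctan2(dy,d[2])
for i in range(1,11):
    a=l0*i/10
    Q=R.from_rotvec(ax*a); P=hub+Q.apply(d)
    print(i,((P-e)/.025).round(2),(np.degrees(ax*a)/5).round(2))
E
```

```text
[ 1.14  0.11 -0.21]
t 17.30 ee [0.5215 0.1867 0.1942] w 0.0150 F [-0.7  6.6  5. ]
shift units [-0.02 -0.09 -0.14]
turn units [-0.03 -0.02 -0.05]
turn units [ 0.25 15.59 32.39]
tcp rel hub y,z 0.07521353739751403 0.15922565218432946 lean 0.4413009023361523 rad 0.17609623653381212
tool lean 0.4469718146617584
1 [-0.   -0.28  0.13] [ 0.51 -0.01  0.  ]
2 [-0.01 -0.57  0.24] [ 1.01 -0.02  0.  ]
3 [-0.01 -0.87  0.34] [ 1.52 -0.03  0.  ]
4 [-0.02 -1.17  0.43] [ 2.02 -0.03  0.  ]
5 [-0.02 -1.47  0.5 ] [ 2.53 -0.04  0.  ]
6 [-0.03 -1.77  0.57] [ 3.03 -0.05  0.  ]
7 [-0.03 -2.08  0.61] [ 3.54 -0.06  0.  ]
8 [-0.04 -2.39  0.65] [ 4.04 -0.07  0.  ]
9 [-0.05 -2.7   0.67] [ 4.55 -0.08  0.  ]
10 [-0.05 -3.01  0.67] [ 5.06 -0.08  0.  ]
```

Rail is pinched (width 15 mm). I'll swing it along the arc about the hub.

Emit:
{"op": "apply_moves", "data": {
  "rows": [
    [[0,-0.15,0.07],[0.25,0,0],0],
    [[0,-0.3,0.13],[0.5,0,0],0],
    [[0,-0.45,0.19],[0.75,0,0],0],
    [[0,-0.6,0.25],[1,0,0],0],
    [[0,-0.7,0.3],[1.25,0,0],0],
    [[0,-0.85,0.34],[1.5,0,0],0],
    [[0,-1,0.39],[1.75,0,0],0],
    [[0,-1.15,0.43],[2,0,0],0],
    [[0,-1.3,0.47],[2.25,0,0],0],
    [[0,-1.45,0.5],[2.5,0,0],0]
  ]
}}

```text
t: 18.3
ee_pos: [0.5208, 0.1498, 0.2066]
tool_rot: [0.555, 0.435, -0.553, -0.444]
contact_force: [-5.4, 5.5, 4.9]
width: 0.0151
```

```bash
cat > arc.py <<'E'
from g import *
s=robot.observe(); print(s['contact_force'].round(1),s['torque'].round(2))
e=s['ee_pos']; r=R.from_quat(s['tool_rot'])
hub=F(.45,0,0); d=e-hub; c,sn=np.cos(p[2]),np.sin(p[2]); dy=-sn*d[0]+c*d[1]; print('lean',np.arctan2(dy,d[2]),'rad',np.hypot(dy,d[2]),'tool lean',np.arcsin(-r.apply([0,1,0])[1]),'x',d[0])
E
python3 - <<'E'
from arc import *
delta(F(0,-.002,.1761),grot(0))
im=vision.camera('scene')
cv2.imwrite('pics/s16.png',cv2.resize(im[60:285,250:530],(747,600),interpolation=cv2.INTER_CUBIC)[:,:,::-1])
E
```

```text
[-5.4  5.5  4.9] [ 1.34  0.54 -0.34]
lean 0.21930725666175066 rad 0.17580928540117466 tool lean 0.2284375844312458 x 0.001184698085516911
t 18.30 ee [0.5208 0.1498 0.2066] w 0.0151 F [-5.4  5.5  4.9]
shift units [-0.05 -1.61  0.18]
turn units [ 2.62 -0.1  -0.06]
turn units [ 0.16  4.1  35.7 ]
```

View pics/s16.png

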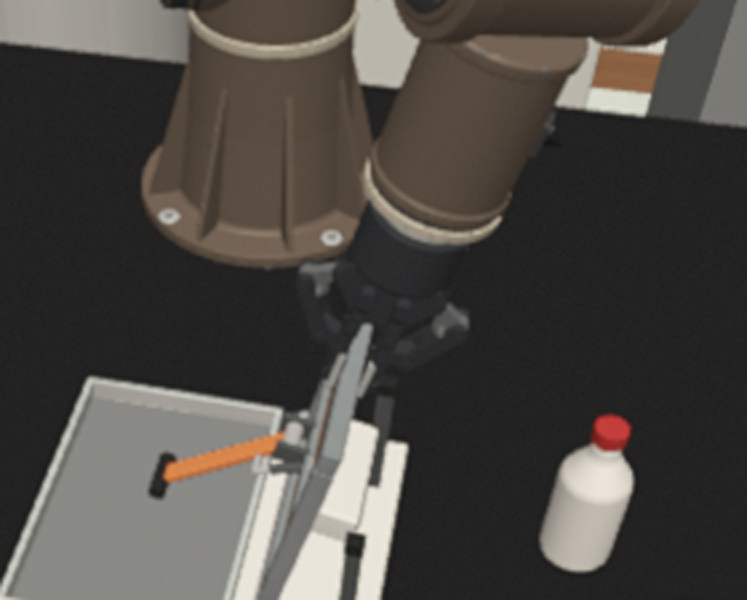

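Emit:
{"op": "apply_moves", "data": {
  "rows": [
    [[0,-0.15,0.03],[0.25,0,0],0],
    [[0,-0.3,0.07],[0.5,0,0],0],
    [[0,-0.45,0.09],[0.75,0,0],0],
    [[0,-0.6,0.11],[1,0,0],0],
    [[0,-0.75,0.13],[1.25,0,0],0],
    [[0,-0.9,0.15],[1.5,0,0],0],
    [[0,-1.05,0.16],[1.75,0,0],0],
    [[0,-1.2,0.17],[2,0,0],0],
    [[0,-1.35,0.17],[2.25,0,0],0],
    [[0,-1.5,0.17],[2.5,0,0],0]
  ]
}}

```text
t: 19.35
ee_pos: [0.5202, 0.112, 0.2105]
tool_rot: [0.503, 0.492, -0.503, -0.502]
contact_force: [-5.9, 3.2, 3.4]
width: 0.0148
```

Emit:
{"op": "apply_moves", "data": {
  "rows": [
    [[0,0,0],[0,0,0],0],
    [[0,0,0],[0,0,0],0],
    [[0,0,0],[0,0,0],0],
    [[0,0,0],[0,0,0],0],
    [[0,0,0],[0,0,0],0]
  ]
}}

```text
t: 19.85
ee_pos: [0.5201, 0.1121, 0.2105]
tool_rot: [0.503, 0.492, -0.503, -0.502]
contact_force: [-5.8, 2.8, 5.2]
width: 0.0154
```

```bash
python3 - <<'E'
from arc import *
delta(F(0,0,.1761),grot(0))
im=vision.camera('scene'); im2=vision.camera('top')
for l in (-.1,0,.1):
    print(l,[proj('scene',F(l,y,.2,x))[0].round(1).tolist() for x,y in ((.1,-.008),(.1,.008))],proj('scene',F(l,-.022-.13*np.cos(np.radians(45)),.1-.13*np.sin(np.radians(45))))[0].round(1), proj('top',F(l,-.022-.13*np.cos(np.radians(45)),.1-.13*np.sin(np.radians(45))))[0].round(1))
cv2.imwrite('pics/s17.png',cv2.resize(im[135:285,280:440],(640,600),interpolation=cv2.INTER_CUBIC)[:,:,::-1])
cv2.imwrite('pics/s18.png',im[:,:,::-1]); cv2.imwrite('pics/t18.png',im2[:,:,::-1])
E
```

```text
[-5.8  2.8  5.2] [ 0.96  0.58 -0.25]
lean 0.0035192628200150676 rad 0.17552321508089117 tool lean 0.012010012490392363 x 0.0005041460167196643
t 19.85 ee [0.5201 0.1121 0.2105] w 0.0154 F [-5.8  2.8  5.2]
shift units [-0.02 -0.02  0.02]
turn units [ 0.14 -0.11 -0.07]
turn units [ 0.17  0.22 35.92]
-0.1 [[336.9, 223.9], [345.1, 224.7]] [308.2 248. ] [332.8 287.3]
0 [[347.2, 224.9], [355.5, 226.3]] [308.2 244.7] [332.9 286.6]
0.1 [[357.6, 226.8], [365.9, 228.8]] [308.7 241.6] [332.4 285.9]
```

View pics/s17.png

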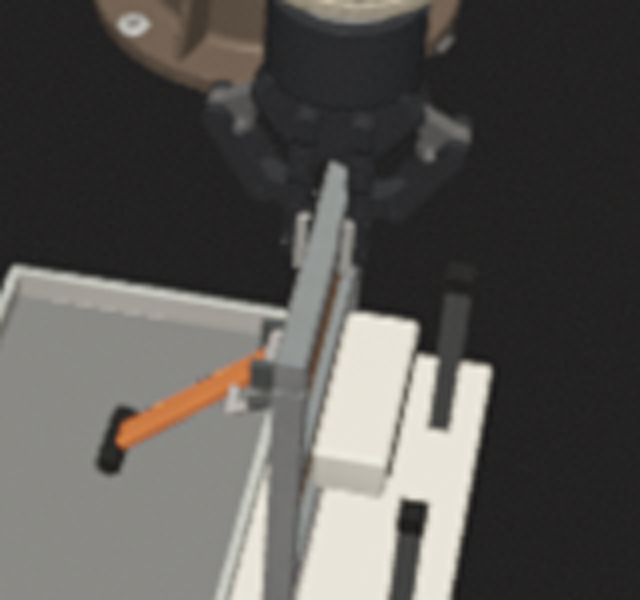

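View pics/s18.png

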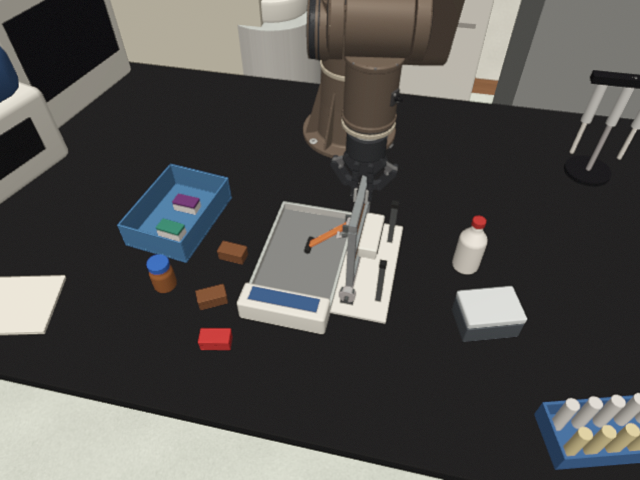

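The near end of the rail shows at px (348.7,226) and (355.7,227.5). That matches the prediction for upright, (347,225) and (355.5,226), so the lean is about 0.01 rad. The foot at (309,245) matches kickstand down. Both boxes are in the tote at (186,203) and (171,229), and the bystanders have not moved. I'm handing it in.

```bash
python3 -c "
from station import robot
print(robot.close_job()); s=robot.observe(); print(s['t'],s['ee_pos'],s['width'],s['contact_force'])"
```

```text
the job is handed in; nothing more can be done
None
the job is handed in; nothing more can be done
```

The job is done and handed in at about 20 s of the 72 s allowed; closing it gives no verdict, so I only have my own checks.

- **Boxes:** both sample boxes lie flat and released in the blue tote, so the tray floor is clear.
- **Kickstand:** I pushed it down with closed fingers until it snapped over. The foot's position in the picture matches the lower stop (1.134 rad) within about 1 px, both right after the snap and in the last picture.
- **Frame:** I pinched it by its top rail, swung it upright about the hub, and the fingers still hold it. The lean is about 0.004 rad by arm position and about 0.01 rad in the picture. The grip is about 15 mm wide on the 16 mm rail, with a steady force of a few newtons.
- **Bystanders:** the wash bottle, tip box and reagent jar, and the brown and red look-alikes, show no movement in the last picture.

No check failed. One small disagreement: the tool's tilt reads 0.012 rad, against 0.004 rad from its position. Both are far inside the 0.1 rad limit.

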